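# Bolt down the ball chute's sprung gate flap

## Task

Open the ball chute for running: take the brass bolt knob, press the sprung gate flap down until it lies level, and slide its bolt fully home into the keeper so that the flap stays bolted down when you let go. The gate sits a few millimetres off in its slotted brackets, so feel for the keeper's slot with a light hand and never force the bolt or flap against the keeper (18 N is too much). Do not push the cup or the other parts on the bench about.

Things in the scene. Friction and masses are not known exactly. Their poses are not given: they have to be found in the camera images.
- chute: Galvanised ball chute on a plywood board, fixed. Origin on the bench under the middle of the hinge line, z up. From its +y to -y: trough, 150 x 45 mm sprung gate flap, spout over the cup. Bolt and keeper stand on its -x side. Hinge, flap, bolt and knob together are clamped up to 3 mm higher or lower and 1.5 mm aside (x) of nominal; no measured pose shows this, the keeper does not share it.
- hinge_place (a point): Nominal middle of the flap's hinge line, which runs along the chute's x, 80 mm above the bench; fixed to the chute. The flap reaches 150 mm from it towards the chute's +y. A torsion spring lifts the flap: held at the knob it pushes up with about 4 to 6 N when up, 5 to 9 N when level. The flap can be pressed past level, to about -0.1 rad.
- flap (a joint): Angle of the gate flap in rad: 0 is level, 0.24 is fully up against its stop (the start); positive lifts the free (+y) end.
- knob_place (a point): Nominal top centre of the brass bolt knob with the flap up (0.24) and the bolt drawn back (0); fixed to the chute. Knob: upright post 14 mm thick, 34 mm tall, square to the flap, so it leans with it towards -y. 135 mm from the hinge axis along the flap, 60 mm (plus bolt travel) from the lane's middle towards -x; its top is 41 mm above the hinge axis. At least 27 mm are free on both its x sides.
- bolt (a joint): Travel of the flat steel bolt along the flap towards the chute's -x, in m: 0 is drawn back; it starts 0 to 5 mm out and stays where left (friction about 1.5 N). The knob stands on it and moves with it. Bolt 10 mm wide, 6 mm thick, square end. At 8 mm (+-1.5) its end meets the keeper's front face, at 20 mm (+-1.5) it bottoms on the keeper's back wall, fully home.
- keeper (a point): Middle of the mouth of the keeper's slot, on its front face, which looks to the chute's +x; fixed to the chute. Upright sheet box 46 mm wide; slot 17 mm wide (y), 8 mm high, 12 mm deep. The face goes on 12 mm above the mouth and down to the board below. The bolt has 2 mm of play in height; with the gate's unknown offset it enters with the flap somewhere between -0.04 and +0.025 rad.
- slot_back (a point): Middle of the slot's closed back wall, 12 mm behind its mouth, where the bolt bottoms; fixed to the chute. When the bolt is home and let go, the spring lifts it 0 to 2 mm against the roof of the slot.
- cup: Tin catch cup, 84 mm across the rim, 52 mm tall, standing under the spout with the pinball in it; origin under its centre. Leave it alone.
- drop_target: Orange plastic drop target lying flat, 28 x 92 mm, 12 mm high; origin under its middle. Leave it alone.
- trough_bracket: Brass U-shaped trough bracket, 50 x 32 mm, 35 mm high; origin under its middle. Leave it alone.
- rubber_post: Grey rubber-capped post, 23 mm across, 36 mm tall, standing; origin under its middle. Leave it alone.

How it is judged:
By the outcome, as a careful person would: the job done as asked, in the order asked, and still so for the second after the job is handed in, with the robot touching nothing.
It also fails if it takes over 54 s, if anything falls off the work surface, if the arm or the gripper's body presses on something with over 40 N, if the wrist force passes 120 N, or if a joint passes its speed limit or range.

## Robot

A 6-joint arm with a two-finger parallel gripper is mounted at the origin on the work surface. World frame = base frame: x ahead of the robot, y to its left, z up, the work surface at z = 0. Lengths are in mm, angles in degrees, forces in N, time in s.
With the tool pointing down it reaches from about 300 to 850 mm from the base axis. Payload 4.2 kg.
Tool frame: the origin (TCP) lies midway between the tips of the shut fingers; the grasp point (between the pads) lies 19 mm behind it; z points along the fingers, y is the line along which they close (so a half turn about z gives the same grasp; the last joint's range is limited). The gripper opens to 91 mm and grips with 3 to 60 N. Pads are 32 mm wide; open, the fingers measure 118 mm over their backs; the gripper's body (76 mm by 178 mm) begins 60 mm behind the grasp point.
Start: joints at [-67.838, 18.312, 89.639, -0, 72.044, -1.146], TCP at [227.516, -528.09, 213.976] pointing down, gripper open.
Joint ranges: [-177.97, 177.97], [-48.28, 115.42], [12.27, 149.76], [-77.06, 257.06], [2.81, 150.46], [-146.56, 146.56]. Speed limits (degrees/s): [147.25, 147.25, 180, 180, 180, 180].

## Interface

Orientations are given as [roll, pitch, yaw] about the fixed x, y, z axes, in that order (R = Rz(yaw) Ry(pitch) Rx(roll)).
In Python, from workcell import env gives the robot as it stands.
- The arm moves only by the shell command python3 -m jog 'ROWS' [FORCE]. ROWS is a JSON object of lists of equal length, an entry for each row: "jaw": the finger opening in mm, from 0 to 91.2; "slide": the shift along the tool's x, y, z in units of 30 mm (1.0 is 30 mm), a list of three; "spin": the turn about the tool's z in units of 8 degrees (1.0 is 8 degrees). In form: {"jaw": [jaw, ...], "slide": [[dx, dy, dz], ...], "spin": [spin, ...]}. A call has 1 to 10 rows; each row shifts and turns the commanded pose from where the row before left it, along the tool's axes as they then stand; what a row does not reach is not made up. A row lasts 1/10 s, in which the tool goes at most 50 mm and 8.59 degrees, less where a joint would pass 70% of its speed; a pose out of reach is approached as far as the arm can. A call is refused whole if a number of a shift passes 1 or a number of a turn 1, either way. A call with a gripper value outside its range is refused whole. The fingers move at their own pace and stop on an object; FORCE is the grip in N (left out, the last holds). Time passes only in rows, so rows that do not move let the fingers close. It gives the time, the measured TCP pose, the force, the opening and the grip force at its end, in the units of the state.
- env.state(): the state, without advancing time (a new reading comes with each control period).
- env.grab_frame(name): name is "scene" or "top" or "wrist"; returns the picture (400x640x3 uint8, red, green, blue); there is no depth.
- env.camera_model(name): a dict with "fx", "fy", "cx", "cy" (pixels), "camera_from_world" (4x4, takes a point from world to camera coordinates). Camera axes: x right, y up, looking along -z (the intrinsics and any distortion apply to the point x, -y, -z); pixel columns grow to the right and rows downward; lengths in mm; the calibration is good to about 2 mm. The wrist camera is an equidistant fisheye: a pixel r from the principal point sees the ray r / f radians off the axis. A picture is of the moment at which its call begins: read the wrist's pose just before it. camera_model takes no time and is no camera call; for the wrist camera it gives the pose at the moment of the call.
- env.job_done(): hands the job in; it is judged then, once.
The state is a dict: "time_s": time; "qpos": joint angles; "qvel": joint speeds; "effort": joint torques, N m; "ee_pos": TCP position; "ee_rot": TCP orientation; "force": force on the tool from outside, world axes, zero at the start; "torque": the same for the moment, N m; "gripper_width": finger opening in mm; "gripper_force": force on a finger pad.
Only numpy, scipy, OpenCV 4.12 (cv2) and the standard library are available. Lean on these libraries where they do the work, as an engineer would, in place of code of your own. Each camera call takes 0.05 s, during which the arm holds its last target. There are 200 camera calls.

## Working session

There is one attempt and no reset: what is moved stays moved. The work goes in short steps, Python scripts to look and compute and a shell command to move; the robot and the scene stay as the last step left them, time stands still between calls to the robot, and variables do not carry over. Pictures are saved under pics/ and viewed, at most 10 in all, crops included, and the job is handed in when it is done.

```bash
ls; mkdir -p pics; python3 - <<'E'
from workcell import env
import cv2
for n in("scene","top"):
    cv2.imwrite(f"pics/{n}0.png",env.grab_frame(n)[:,:,::-1])
    print(n,env.camera_model(n))
s=env.state();print(s)
E
```

```text
pics
scene {'fx': 439.66304038366127, 'fy': 439.66304038366127, 'cx': 317.7796744708604, 'cy': 201.15239094429802, 'camera_from_world': array([[ 7.39411438e-01,  6.72923816e-01,  2.10775447e-02,
        -4.02393365e+02],
       [-4.38200275e-01,  4.57256385e-01,  7.73884434e-01,
         1.98244090e+02],
       [ 5.11127425e-01, -5.81455188e-01,  6.32976002e-01,
        -1.25023588e+03],
       [ 0.00000000e+00,  0.00000000e+00,  0.00000000e+00,
         1.00000000e+00]])}
top {'fx': 430.74065631913777, 'fy': 430.74065631913777, 'cx': 327.1840250791703, 'cy': 201.60765376183568, 'camera_from_world': array([[ 1.51266791e-02, -9.99884521e-01,  1.45885043e-03,
        -4.88273063e+01],
       [ 9.98042647e-01,  1.51873256e-02,  6.06648243e-02,
        -5.89208672e+02],
       [-6.06799748e-02,  5.38337616e-04,  9.98157127e-01,
        -7.86919526e+02],
       [ 0.00000000e+00,  0.00000000e+00,  0.00000000e+00,
         1.00000000e+00]])}
{'time_s': 0.1, 'qpos': array([-6.78382835e+01,  1.83475975e+01,  8.97007691e+01, -9.71486978e-04,
        7.20457585e+01, -1.14581031e+00]), 'qvel': array([-0.00230215, -0.10891796, -0.19281772, -0.07907999, -0.00200977,
        0.055492  ]), 'effort': array([ 5.97638591e-04, -4.13333416e+01, -2.32509416e+01,  7.28709321e-02,
        4.21820325e-02, -7.03099113e-05]), 'ee_pos': array([ 227.3255987 , -527.63839789,  213.19902209]), 'ee_rot': array([-1.79905875e+02, -9.58703218e-04,  2.33078262e+01]), 'force': array([-0.94517749, -0.28435521,  0.09270489]), 'torque': array([ 0.00490227, -0.02936046, -0.0464887 ]), 'gripper_force': 0.0, 'gripper_width': 91.36609819158372}
```

View pics/scene0.png

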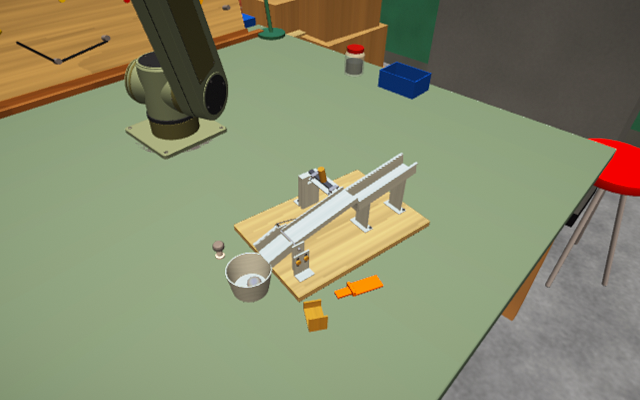

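View pics/top0.png

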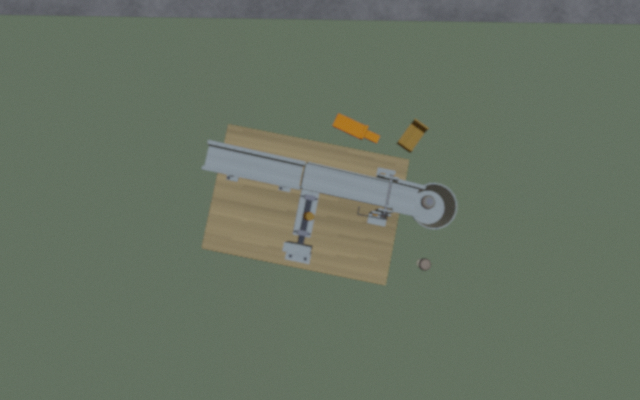

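The scene view shows the keeper near (308,190) and the brass knob near (320,175). In the top view the knob is at (309,216), the keeper plate at (298,250), and the hinge near (388,193). The chute's +y points image left, which is about world +y. The cup is at (432,206).

```bash
cat > h.py <<'E'
import numpy as np
from workcell import env
def ray(n,u,v):
    c=env.camera_model(n);M=c["camera_from_world"];R=M[:3,:3];o=-R.T@M[:3,3]
    x=(u-c["cx"])/c["fx"];y=(v-c["cy"])/c["fy"]
    if n=="wrist":
        r=np.hypot(x,y);k=np.sin(r)/max(r,1e-9);d=np.array([x*k,-y*k,-np.cos(r)])
    else: d=np.array([x,-y,-1.])
    d=R.T@d;return o,d/np.linalg.norm(d)
def onz(n,u,v,z):
    o,d=ray(n,u,v);return o+d*(z-o[2])/d[2]
def tri(rs):
    A=0;b=0
    for o,d in rs:
        P=np.eye(3)-np.outer(d,d);A=A+P;b=b+P@o
    return np.linalg.solve(A,b)
def proj(n,p):
    c=env.camera_model(n);q=c["camera_from_world"][:3,:3]@p+c["camera_from_world"][:3,3]
    return c["cx"]-c["fx"]*q[0]/q[2],c["cy"]+c["fy"]*q[1]/q[2]
E
python3 - <<'E'
from h import *
import cv2
t=cv2.imread("pics/top0.png");s=cv2.imread("pics/scene0.png")
a=cv2.resize(t[150:280,190:400][:, :],None,fx=3.6,fy=3.6,interpolation=cv2.INTER_CUBIC)
cv2.imwrite("pics/topz.png",a)
cv2.imwrite("pics/scenez.png",cv2.resize(s[145:300,220:430],None,fx=3.6,fy=3.6,interpolation=cv2.INTER_CUBIC))
hsv=cv2.cvtColor(t,cv2.COLOR_BGR2HSV)
m=cv2.inRange(hsv,(8,60,60),(28,255,255))
m2=cv2.inRange(hsv,(8,40,60),(28,255,255));m2=cv2.morphologyEx(m2,cv2.MORPH_OPEN,np.ones((3,3)))
m2[:115]=0; m2[:160,330:]=0
mm=m2.copy()
c=np.vstack(cv2.findContours(mm,cv2.RETR_EXTERNAL,cv2.CHAIN_APPROX_NONE)[0])
r=cv2.minAreaRect(c);print(r)
for p in cv2.boxPoints(r): print(p.round(1),onz("top",*p,12).round(1))
for n,im,(y0,y1,x0,x1) in (("top",t,(200,232,298,322)),("scene",s,(160,195,308,332))):
    h=cv2.cvtColor(im,cv2.COLOR_BGR2HSV)[y0:y1,x0:x1]
    k=cv2.inRange(h,(8,140,50),(28,255,255))
    ys,xs=np.nonzero(k);print(n,len(xs),xs.mean()+x0,ys.mean()+y0,xs.min()+x0,xs.max()+x0,ys.min()+y0,ys.max()+y0)
E
```

```text
((305.525634765625, 203.97857666015625), (187.48504638671875, 127.6524887084961), 11.427101135253906)
[201. 248.] [499.8 194.7  12. ]
[226.3 122.8] [737.4 154.3  12. ]
[410.1 160. ] [ 671.6 -195.6   12. ]
[384.8 285.1] [ 436.2 -149.4   12. ]
top 39 307.46153846153845 215.56410256410257 304 311 213 218
scene 100 321.8 174.36 318 326 167 182
```

View pics/topz.png

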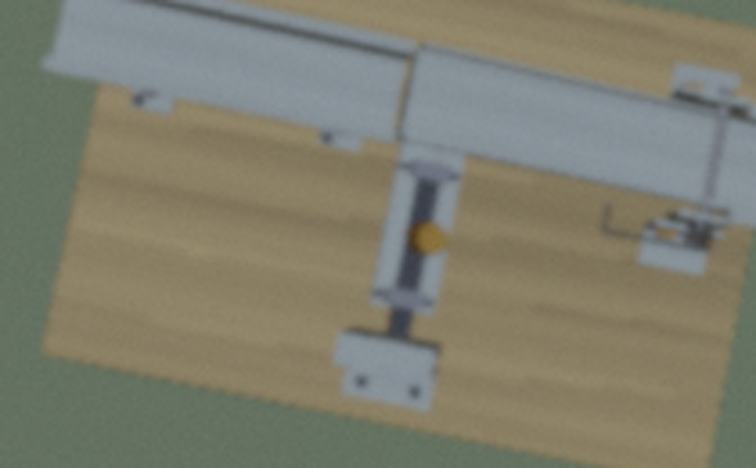

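View pics/scenez.png

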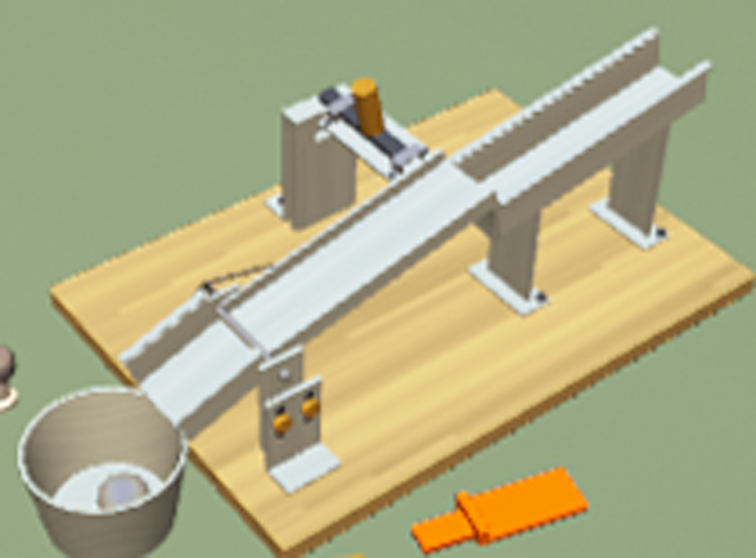

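The board edges give a chute yaw of about -10.5°. The knob top is at zoom (430,236) in the top view and (364,86) in the scene view. The keeper box is at about (320,165) in the scene zoom, and its front-face top edge is near (390,340) in the top zoom.

```bash
python3 - <<'E'
from h import *
T=lambda u,v:("top",190+u/3.6-.36,150+v/3.6-.36)
S=lambda u,v:("scene",220+u/3.6-.36,145+v/3.6-.36)
k=tri([ray(*T(430,236)),ray(*S(364,86))]);print("knob",k, [proj(n,k) for n in("top","scene")],T(430,236),S(364,86))
kk=[tri([ray(*T(338,345)),ray(*S(283,113))]), tri([ray(*T(438,348)),ray(*S(357,105))])]
print("hinge ends",tri([ray(*T(723,112)),ray(*S(262,352))]),tri([ray(*T(708,203)),ray(*S(222,300))]))
yaw=np.radians(-10.5);X=np.array([np.cos(yaw),np.sin(yaw),0]);Y=np.array([-X[1],X[0],0])
b=np.array([586.3,-1,0]) # board centre
print("knob in chute axes rel. board c",(k-b)@X,(k-b)@Y)
for z in (120,152): 
  p=onz(*T(430,236),z);print(z,p,proj("scene",p))
E
```

```text
knob [559.7811931  -12.3454474  150.72087873] [(np.float64(309.3262276588678), np.float64(215.46381773844737)), (np.float64(321.0378609799298), np.float64(168.52051209958978))] ('top', 309.08444444444444, 215.19555555555553) ('scene', 320.7511111111111, 168.52888888888887)
hinge ends [ 620.74078567 -149.82486703   87.98981283] [ 579.06639023 -140.77675647   90.62754731]
knob in chute axes rel. board c -24.007203456002067 -15.988135541537122
120 [561.0702354  -10.70248694 120.        ] (np.float64(321.6689096652839), np.float64(181.0194119126102))
152 [560.15641482 -12.01423011 152.        ] (np.float64(321.310263912552), np.float64(167.99083118684905))
```

```bash
cat > to.py <<'E'
import sys
from h import *
s=env.state();R=np.radians(s["ee_rot"]);
from scipy.spatial.transform import Rotation as Ro
M=Ro.from_euler("xyz",s["ee_rot"],degrees=True).as_matrix()
t=np.array(sys.argv[1:4],float)
print("t",round(s["time_s"],2),"tcp",s["ee_pos"].round(1),"rot",s["ee_rot"].round(2),"need mm tool",(M.T@(t-s["ee_pos"])).round(1),"F",s["force"].round(2),"w",round(s["gripper_width"],1))
E
python3 -m jog '{"jaw":[91,91,91,91,91,91,91,91,91,91],"slide":[[1,0,0],[1,0,0],[1,0,0],[1,0,0],[1,0,0],[1,0,0],[1,0,0],[1,0,0],[1,0,0],[1,0,0]],"spin":[-1,-1,-1,-1,-1,-1,-1,0,0,0]}'
python3 to.py 560 -12 215
```

```text
time_s: 1.1
ee_pos: [381.0, -289.9, 213.6]
ee_rot: [-180.0, -0.0, 79.3]
force: [-0.4, -0.0, 0.9]
gripper_width: 91.3
gripper_force: 0.0
t 1.1 tcp [ 381.  -289.9  213.6] rot [-1.7996e+02 -2.0000e-02  7.9300e+01] need mm tool [306.3 124.3  -1.4] F [-0.36 -0.02  0.92] w 91.3
```

```bash
python3 -m jog '{"jaw":[91,91,91,91,91,91,91,91,60,32],"slide":[[1,0.41,0],[1,0.41,0],[1,0.41,0],[1,0.41,0],[1,0.41,0],[1,0.41,0],[1,0.41,0],[1,0.41,0],[1,0.41,0],[0.8,0.4,0]],"spin":[0,0,0,0,0,0,0,0,0,0]}'
python3 -m jog '{"jaw":[32,32,32],"slide":[[0,0,0],[0,0,0],[0,0,0]],"spin":[0,0,0]}'
python3 to.py 560 -12 215
python3 - <<'E'
from h import *
import cv2
c=env.camera_model("wrist");im=env.grab_frame("wrist")
cv2.imwrite("pics/w1.png",im[:,:,::-1]);np.savez("w1.npz",**c)
print(c)
E
```

```text
time_s: 2.1
ee_pos: [556.6, -23.5, 213.5]
ee_rot: [-180.0, -0.0, 79.4]
force: [0.9, 0.1, -0.4]
gripper_width: 77.9
gripper_force: 0.0
time_s: 2.4
ee_pos: [555.5, -25.8, 213.7]
ee_rot: [-179.9, 0.0, 79.3]
force: [-0.3, 0.1, 0.2]
gripper_width: 53.8
gripper_force: 0.0
t 2.4 tcp [555.5 -25.8 213.7] rot [-1.7994e+02  4.0000e-02  7.9270e+01] need mm tool [14.4  1.9 -1.3] F [-0.34  0.08  0.15] w 53.8
{'fx': 309.70691628693146, 'fy': 309.70691628693146, 'cx': 326.81245483282447, 'cy': 203.16149331997372, 'camera_from_world': array([[ 9.82421450e-01, -1.86676162e-01, -3.24459583e-04,
        -5.52584691e+02],
       [ 1.80159925e-01,  9.48580782e-01, -2.60263140e-01,
        -4.64447256e+01],
       [ 4.88927004e-02,  2.55629637e-01,  9.65537670e-01,
        -4.10095434e+02],
       [ 0.00000000e+00,  0.00000000e+00,  0.00000000e+00,
         1.00000000e+00]])}
```

View pics/w1.png

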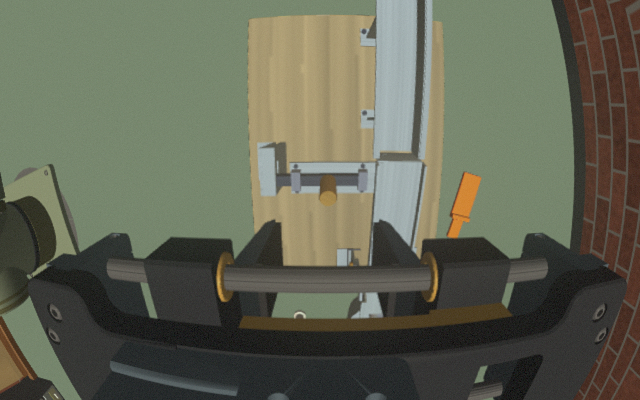

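The wrist view shows the knob top at (328,199), leaning toward the camera's bottom. The bolt guides are at (296,180) and (362,180), and the keeper is at about (268,168).

```bash
python3 - <<'E'
from h import *
import cv2
p=onz("wrist",328,198.5,151);print(p)
o,d=ray("wrist",328,198.5)
print(tri([(o,d),ray("top",309.1,215.2),ray("scene",320.75,168.5)]))
yaw=np.radians(-10.5);X=np.array([np.cos(yaw),np.sin(yaw),0]);Y=np.array([-X[1],X[0],0])
for u,v,z in((328,198.5,151),(296,180,125),(362,180,125),(268,145,108),(277,192,108)):
    q=onz("wrist",u,v,z);print((u,v),q@X,q@Y)
im=cv2.imread("pics/w1.png")[120:220,240:440]
cv2.imwrite("pics/w1z.png",cv2.resize(im,None,fx=4,fy=4,interpolation=cv2.INTER_CUBIC))
b=cv2.cvtColor(im,cv2.COLOR_BGR2HSV);k=cv2.inRange(b,(10,140,40),(28,255,255));n,l,st,ce=cv2.connectedComponentsWithStats(k);print([ (s+[240,120,0,0,0]).tolist() for s in st[1:] if s[4]>30])
E
```

```text
[561.16984557 -12.55655551 151.        ]
[560.34557294 -12.54905653 151.086638  ]
(328, 198.5) 554.0612551291496 89.91878687194085
(296, 180) 526.910819530461 99.7636643927377
(362, 180) 583.2301518283684 99.50388248132525
(268, 145) 500.4924013825126 128.97911740431292
(277, 192) 507.19730925360557 85.48068159950714
[]
```

View pics/w1z.png

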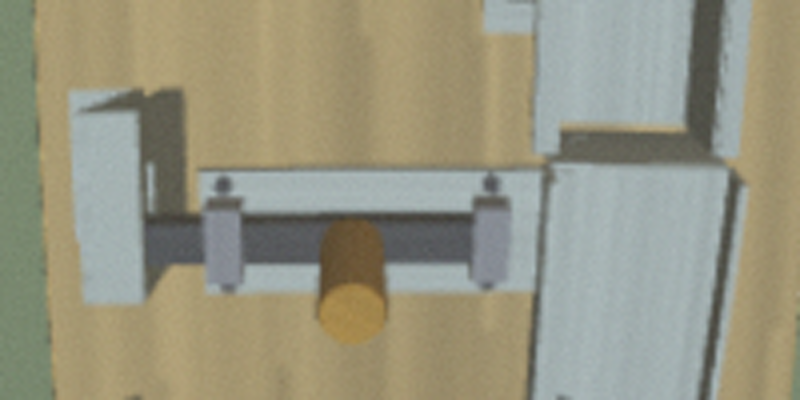

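```bash
python3 to.py 561.2 -9.5 165
python3 -m jog '{"jaw":[26,26,26,26,26],"slide":[[0.55,0.085,0.4],[0,0,0.4],[0,0,0.4],[0,0,0.4],[0,0,0]],"spin":[0,0,0,0,0]}'
python3 -m jog '{"jaw":[26,26,26],"slide":[[0,0,0],[0,0,0],[0,0,0]],"spin":[0,0,0]}'
python3 to.py 561.2 -9.5 127
python3 - <<'E'
from h import *
import cv2
c=env.camera_model("wrist");im=env.grab_frame("wrist")
cv2.imwrite("pics/w2.png",im[:,:,::-1])
E
```

```text
t 2.45 tcp [555.5 -26.  213.9] rot [-1.7997e+02  3.0000e-02  7.9250e+01] need mm tool [17.3  2.5 48.8] F [0.23 0.1  0.61] w 49.7
time_s: 2.95
ee_pos: [560.2, -9.5, 163.4]
ee_rot: [-179.7, 0.1, 79.3]
force: [0.1, -0.5, 0.3]
gripper_width: 26.1
gripper_force: 0.0
time_s: 3.25
ee_pos: [562.2, -9.5, 166.6]
ee_rot: [179.9, -0.0, 79.3]
force: [-0.7, -0.1, 0.1]
gripper_width: 25.7
gripper_force: 0.0
t 3.25 tcp [562.2  -9.5 166.6] rot [ 1.7992e+02 -1.0000e-02  7.9300e+01] need mm tool [-0.2 -1.1 39.6] F [-0.69 -0.09  0.05] w 25.7
```

View pics/w2.png

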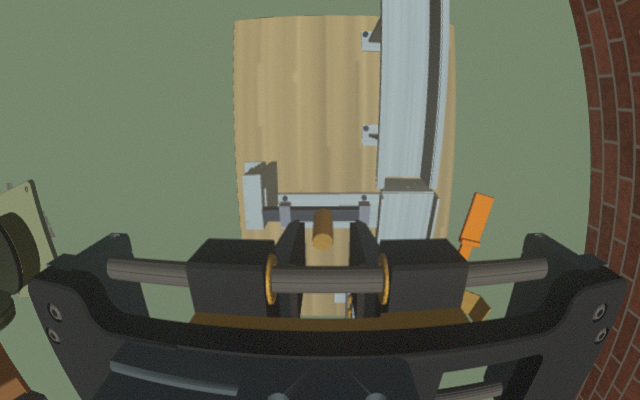

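The knob top is at (322.5,243), centred between the fingers, whose inner faces are at about columns 300 and 350. I'll descend, watching for force, then close.

```bash
python3 - <<'E'
from h import *
print(onz("wrist",322.5,243,151))
E
python3 -m jog '{"jaw":[26,26,26,26,26,26],"slide":[[0,0,0.3],[0,0,0.3],[0,0,0.3],[0,0,0.3],[0,0,0.1],[0,0,0]],"spin":[0,0,0,0,0,0]}'
python3 -m jog '{"jaw":[26],"slide":[[0,0,0]],"spin":[0]}'
python3 to.py 561.2 -9.5 127
```

```text
[560.89185121 -12.7188677  151.        ]
time_s: 3.9
ee_pos: [561.4, -9.4, 126.1]
ee_rot: [-179.9, 0.0, 79.3]
force: [0.5, -0.8, 0.1]
gripper_width: 26.2
gripper_force: 0.0
time_s: 4.0
ee_pos: [562.0, -9.4, 127.0]
ee_rot: [180.0, 0.0, 79.3]
force: [-0.1, -0.0, 0.5]
gripper_width: 25.8
gripper_force: 0.0
t 4.0 tcp [562.   -9.4 127. ] rot [179.98   0.    79.31] need mm tool [-0.3 -0.8  0. ] F [-0.08 -0.02  0.5 ] w 25.8
```

```bash
python3 -m jog '{"jaw":[8,8,8,8,8],"slide":[[0,0,0],[0,0,0],[0,0,0],[0,0,0],[0,0,0]],"spin":[0,0,0,0,0]}' 30
python3 -m jog '{"jaw":[8],"slide":[[0,0,0]],"spin":[0]}'
python3 to.py 562 -9.4 127
```

```text
time_s: 4.5
ee_pos: [561.8, -9.3, 127.3]
ee_rot: [180.0, -0.0, 79.3]
force: [-1.4, 0.1, 2.8]
gripper_width: 13.2
gripper_force: 30.0
time_s: 4.6
ee_pos: [561.9, -9.3, 127.2]
ee_rot: [180.0, -0.0, 79.3]
force: [-1.8, 0.8, 3.5]
gripper_width: 12.9
gripper_force: 30.0
t 4.6 tcp [561.9  -9.3 127.2] rot [ 1.7997e+02 -1.0000e-02  7.9310e+01] need mm tool [-0.1  0.1  0.2] F [-1.78  0.84  3.53] w 12.9
```

Gripped at about 13 mm. I'll follow the arc down for the first half.

```bash
python3 -m jog '{"jaw":[8,8,8,8,8,8],"slide":[[0.045,0,0.1],[0.045,0,0.1],[0.04,0,0.1],[0.04,0,0.1],[0.04,0,0.1],[0,0,0]],"spin":[0,0,0,0,0,0]}'
python3 -m jog '{"jaw":[8],"slide":[[0,0,0]],"spin":[0]}'
python3 to.py 562 -9.4 127
```

```text
time_s: 5.2
ee_pos: [563.9, -4.0, 112.8]
ee_rot: [179.8, 0.1, 79.4]
force: [-1.2, -1.6, 8.0]
gripper_width: 13.2
gripper_force: 30.0
time_s: 5.3
ee_pos: [563.9, -4.1, 113.0]
ee_rot: [179.8, 0.1, 79.4]
force: [-2.0, -0.9, 7.4]
gripper_width: 13.3
gripper_force: 30.0
t 5.3 tcp [563.9  -4.1 113. ] rot [1.7984e+02 9.0000e-02 7.9350e+01] need mm tool [ -5.6  -0.8 -14. ] F [-2.04 -0.93  7.35] w 13.3
```

```bash
python3 -m jog '{"jaw":[8,8,8,8,8,8,8],"slide":[[0.035,0,0.1],[0.03,0,0.1],[0.03,0,0.1],[0.025,0,0.1],[0.025,0,0.1],[0.01,0,0.05],[0,0,0]],"spin":[0,0,0,0,0,0,0]}'
python3 -m jog '{"jaw":[8],"slide":[[0,0,0]],"spin":[0]}'
python3 to.py 562 -9.4 96
python3 - <<'E'
from h import *
import cv2
a=env.grab_frame("scene")[:,:,::-1][140:240,240:400]
b=env.grab_frame("wrist")[:,:,::-1][140:265,220:420]
a=cv2.resize(a,(800,500),interpolation=cv2.INTER_CUBIC);cv2.imwrite("pics/s3.png",a)
cv2.imwrite("pics/w3.png",cv2.resize(b,(800,500),interpolation=cv2.INTER_CUBIC))
E
```

```text
time_s: 6.0
ee_pos: [564.9, 0.1, 96.6]
ee_rot: [179.8, 0.1, 79.4]
force: [-1.7, -3.2, 7.5]
gripper_width: 13.5
gripper_force: 30.0
time_s: 6.1
ee_pos: [564.9, 0.1, 96.7]
ee_rot: [179.8, 0.1, 79.4]
force: [-0.7, -3.4, 9.5]
gripper_width: 13.2
gripper_force: 30.0
t 6.1 tcp [5.649e+02 1.000e-01 9.670e+01] rot [1.7981e+02 1.2000e-01 7.9360e+01] need mm tool [-9.8 -1.1  0.8] F [-0.72 -3.35  9.48] w 13.2
```

View pics/w3.png

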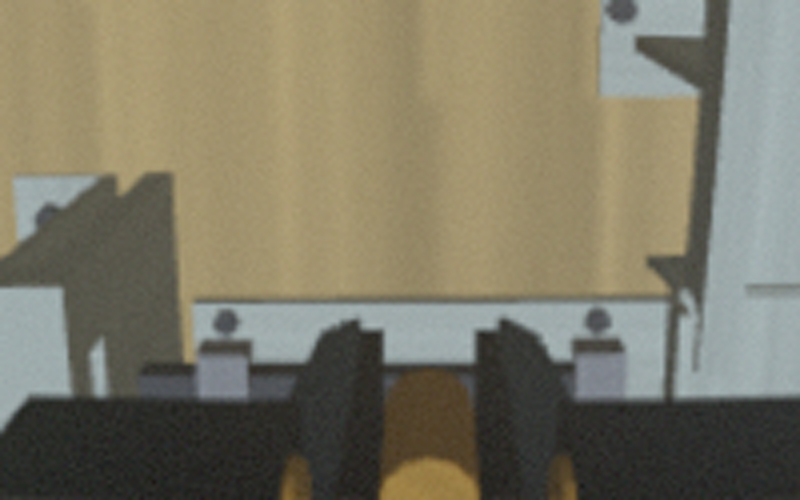

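The bolt end is at crop x≈140 and the keeper face at about 65–100, so there is a 6–8 mm gap and the flap is near level. I'll go to level, then ease the bolt toward the keeper.

```bash
python3 -m jog '{"jaw":[8,8,8,8,8,8,8],"slide":[[-0.01,0,0.035],[0,-0.04,0],[0,-0.04,0],[0,-0.04,0],[0,-0.04,0],[0,0,0],[0,0,0]],"spin":[0,0,0,0,0,0,0]}'
cat > f.py <<'E'
from h import *
s=env.state();y=np.radians(-10.5);X=np.array([np.cos(y),np.sin(y),0]);Y=np.array([-X[1],X[0],0])
p=s["ee_pos"];f=s["force"];print("t %.1f x %.1f y %.1f z %.1f | Fx %.1f Fy %.1f Fz %.1f w %.1f"%(s["time_s"],p@X-554,p@Y-90,p[2],f@X,f@Y,f[2],s["gripper_width"]))
E
python3 f.py
```

```text
time_s: 6.9
ee_pos: [561.5, 0.8, 96.3]
ee_rot: [179.6, 0.1, 79.4]
force: [0.9, -3.0, 9.0]
gripper_width: 13.4
gripper_force: 30.0
t 6.9 x -2.0 y 13.1 z 96.3 | Fx 1.5 Fy -2.8 Fz 9.0 w 13.4
```

```bash
for i in 1; do :; done
python3 -m jog '{"jaw":[8,8,8],"slide":[[0,-0.04,0],[0,-0.03,0],[0,0,0]],"spin":[0,0,0]}' >/dev/null; python3 f.py
python3 -m jog '{"jaw":[8,8],"slide":[[0,-0.03,0],[0,0,0]],"spin":[0,0]}' >/dev/null; python3 f.py
```

```text
t 7.2 x -4.0 y 13.0 z 96.3 | Fx 1.2 Fy -2.4 Fz 8.5 w 13.5
t 7.4 x -4.9 y 13.1 z 96.3 | Fx 1.2 Fy -2.4 Fz 8.6 w 13.2
```

```bash
python3 -m jog '{"jaw":[8,8],"slide":[[0,-0.03,0],[0,0,0]],"spin":[0,0]}' >/dev/null; python3 f.py
python3 -m jog '{"jaw":[8,8],"slide":[[0,-0.03,0],[0,0,0]],"spin":[0,0]}' >/dev/null; python3 f.py
```

```text
t 7.6 x -5.8 y 13.0 z 96.2 | Fx 1.2 Fy -2.9 Fz 9.2 w 12.9
t 7.8 x -6.7 y 13.0 z 96.3 | Fx 0.7 Fy -2.2 Fz 9.2 w 13.1
```

```bash
python3 -m jog '{"jaw":[8,8],"slide":[[0,-0.03,0],[0,0,0]],"spin":[0,0]}' >/dev/null; python3 f.py
```

```text
t 8.0 x -7.6 y 13.0 z 96.3 | Fx 1.2 Fy -2.5 Fz 7.9 w 13.0
```

```bash
python3 -m jog '{"jaw":[8,8],"slide":[[0,-0.03,0],[0,0,0]],"spin":[0,0]}' >/dev/null; python3 f.py
```

```text
t 8.2 x -8.5 y 13.1 z 96.3 | Fx 1.9 Fy -2.3 Fz 9.0 w 13.4
```

```bash
python3 -m jog '{"jaw":[8,8],"slide":[[0,-0.03,0],[0,0,0]],"spin":[0,0]}' >/dev/null; python3 f.py
```

```text
t 8.4 x -9.4 y 13.1 z 96.3 | Fx 0.6 Fy -2.8 Fz 8.3 w 12.8
```

```bash
python3 -m jog '{"jaw":[8,8],"slide":[[0,-0.03,0],[0,0,0]],"spin":[0,0]}' >/dev/null; python3 f.py
```

```text
t 8.6 x -10.3 y 13.1 z 96.2 | Fx 1.7 Fy -2.2 Fz 8.2 w 12.9
```

```bash
python3 - <<'E'
from h import *
import cv2
b=env.grab_frame("wrist")[:,:,::-1][140:265,220:420]
a=env.grab_frame("scene")[:,:,::-1][150:220,270:380]
cv2.imwrite("pics/ws4.png",np.vstack([cv2.resize(b,(480,300),interpolation=cv2.INTER_CUBIC),cv2.resize(a,(480,300),interpolation=cv2.INTER_CUBIC)]))
E
```

```text
(no output)
```

View pics/ws4.png

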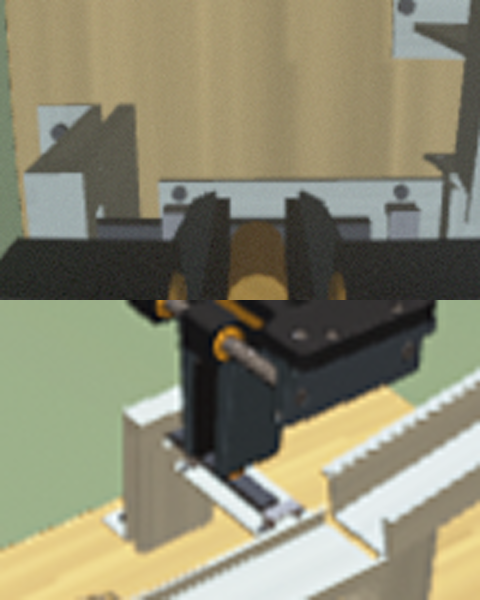

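The knob has moved about 11 mm relative to its guides. The bolt end, at about (97,225), is at the keeper's face or just entering it, with no resistance beyond friction. I'll continue gently.

```bash
python3 -m jog '{"jaw":[8,8],"slide":[[0,-0.03,0],[0,0,0]],"spin":[0,0]}' >/dev/null; python3 f.py
```

```text
t 8.9 x -11.2 y 13.1 z 96.3 | Fx 0.9 Fy -3.5 Fz 7.8 w 13.1
```

```bash
python3 -m jog '{"jaw":[8,8],"slide":[[0,-0.03,0],[0,0,0]],"spin":[0,0]}' >/dev/null; python3 f.py
```

```text
t 9.1 x -12.1 y 13.0 z 96.2 | Fx 0.9 Fy -3.4 Fz 9.1 w 13.5
```

```bash
python3 -m jog '{"jaw":[8,8],"slide":[[0,-0.03,0],[0,0,0]],"spin":[0,0]}' >/dev/null; python3 f.py
```

```text
t 9.3 x -13.0 y 13.1 z 96.2 | Fx 0.6 Fy -2.6 Fz 9.8 w 13.1
```

The bolt has travelled over 14 mm with no contact force, so it is in the slot. On to the back wall.

```bash
python3 -m jog '{"jaw":[8,8,8],"slide":[[0,-0.03,0],[0,-0.03,0],[0,0,0]],"spin":[0,0,0]}' >/dev/null; python3 f.py
```

```text
t 9.6 x -14.8 y 13.0 z 96.2 | Fx 0.7 Fy -1.9 Fz 8.9 w 13.2
```

```bash
python3 -m jog '{"jaw":[8,8],"slide":[[0,-0.03,0],[0,0,0]],"spin":[0,0]}' >/dev/null; python3 f.py
```

```text
t 9.8 x -15.7 y 13.0 z 96.2 | Fx 0.3 Fy -2.7 Fz 9.0 w 13.4
```

```bash
python3 -m jog '{"jaw":[8,8],"slide":[[0,-0.03,0],[0,0,0]],"spin":[0,0]}' >/dev/null; python3 f.py
```

```text
t 10.0 x -16.6 y 13.0 z 96.2 | Fx 0.1 Fy -3.0 Fz 8.1 w 12.9
```

```bash
python3 -m jog '{"jaw":[8,8],"slide":[[0,-0.03,0],[0,0,0]],"spin":[0,0]}' >/dev/null; python3 f.py
```

```text
t 10.2 x -17.5 y 13.0 z 96.2 | Fx 1.1 Fy -2.9 Fz 8.9 w 13.3
```

```bash
python3 -m jog '{"jaw":[8,8],"slide":[[0,-0.03,0],[0,0,0]],"spin":[0,0]}' >/dev/null; python3 f.py
```

```text
t 10.4 x -18.1 y 13.0 z 96.2 | Fx 1.8 Fy -2.6 Fz 9.0 w 13.3
```

```bash
python3 -m jog '{"jaw":[8,8],"slide":[[0,-0.02,0],[0,0,0]],"spin":[0,0]}' >/dev/null; python3 f.py
```

```text
t 10.6 x -18.2 y 13.1 z 96.3 | Fx 2.0 Fy -2.9 Fz 6.9 w 13.1
```

```bash
python3 -m jog '{"jaw":[8,8,8],"slide":[[0,-0.02,0],[0,0,0],[0,0,0]],"spin":[0,0,0]}' >/dev/null; python3 f.py
```

```text
t 10.9 x -18.2 y 13.0 z 96.3 | Fx 4.6 Fy -2.7 Fz 7.0 w 13.2
```

```bash
python3 -m jog '{"jaw":[8,8,8],"slide":[[0,-0.02,0],[0,0,0],[0,0,0]],"spin":[0,0,0]}' >/dev/null; python3 f.py
```

```text
t 11.2 x -18.2 y 13.0 z 96.3 | Fx 5.3 Fy -3.2 Fz 5.1 w 13.2
```

The bolt is bottomed: position is firm at -18.2 while Fx rises to 5 N, after about 20 mm of travel. I'll let the flap rise gently against the slot roof, then release.

```bash
python3 -m jog '{"jaw":[8,8,8,8],"slide":[[0,0,-0.03],[0,0,-0.03],[0,0,0],[0,0,0]],"spin":[0,0,0,0]}' >/dev/null; python3 f.py
```

```text
t 11.6 x -18.2 y 12.9 z 97.2 | Fx 6.4 Fy -2.9 Fz -0.2 w 13.1
```

```bash
python3 -m jog '{"jaw":[8,8,8],"slide":[[0,0,-0.02],[0,0,0],[0,0,0]],"spin":[0,0,0]}' >/dev/null; python3 f.py
```

```text
t 11.9 x -18.2 y 12.8 z 97.3 | Fx 7.9 Fy -3.1 Fz -2.4 w 12.9
```

The roof of the slot holds the bolt (Fz went through zero after about 1 mm). Release.

```bash
python3 -m jog '{"jaw":[8,15,17,19,21,23,24,24],"slide":[[0,0,0.02],[0,0,0],[0,0,0],[0,0,0],[0,0,0],[0,0,0],[0,0,0],[0,0,0]],"spin":[0,0,0,0,0,0,0,0]}' >/dev/null; python3 f.py
```

```text
t 12.7 x -23.3 y 14.1 z 96.0 | Fx 2.4 Fy -0.6 Fz 1.8 w 24.4
```

```bash
python3 -m jog '{"jaw":[24,24,24,24],"slide":[[0,0.1,0],[0,0.08,0],[0,0,0],[0,0,0]],"spin":[0,0,0,0]}' >/dev/null; python3 f.py
```

```text
t 13.1 x -18.1 y 13.9 z 95.8 | Fx 0.2 Fy -0.0 Fz -0.9 w 23.8
```

Centred and free of force. Lift straight up and look.

```bash
python3 -m jog '{"jaw":[24,24,24,24,24,24,24,24,24],"slide":[[0,0,-0.1],[0,0,-0.2],[0,0,-0.3],[0,0,-0.5],[0,0,-1],[0,0,-1],[0,0,-1],[0,0,0],[0,0,0]],"spin":[0,0,0,0,0,0,0,0,0]}' >/dev/null; python3 f.py
python3 -m jog '{"jaw":[24,24,24,24,24,24,24],"slide":[[-1,0,-0.3],[-1,0,-0.3],[-1,0,0],[-1,0,0],[-1,0,0],[0,0,0],[0,0,0]],"spin":[0,0,0,0,0,0,0]}' >/dev/null; python3 f.py
python3 - <<'E'
from h import *
import cv2
b=env.grab_frame("wrist")[:,:,::-1][60:240,180:460]
a=env.grab_frame("scene")[:,:,::-1][145:305,200:430]
cv2.imwrite("pics/ws5.png",np.vstack([cv2.resize(b,(460,296),interpolation=cv2.INTER_CUBIC),cv2.resize(a,(460,304),interpolation=cv2.INTER_CUBIC)]))
E
```

```text
t 14.0 x -17.4 y 13.9 z 220.4 | Fx -0.4 Fy 0.1 Fz -0.7 w 23.8
t 14.7 x -18.8 y -136.3 z 236.1 | Fx -0.2 Fy -0.6 Fz 0.1 w 24.3
```

View pics/ws5.png

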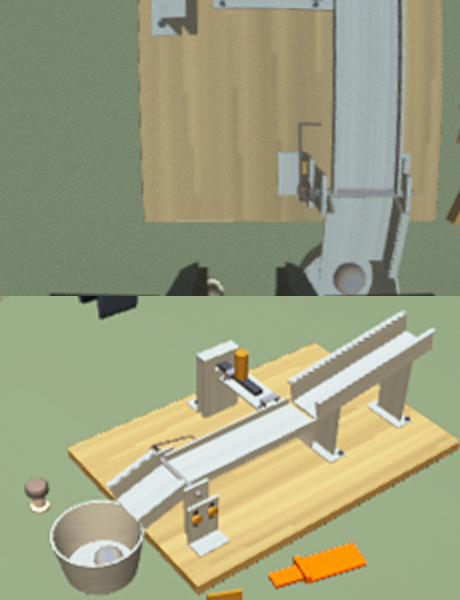

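The lower (scene) part shows the flap level, the knob upright at (241,365) close to the keeper, and the bolt in the slot. The cup, post, target and bracket are where they were, and the arm is clear.

```bash
python3 -c "
from workcell import env
print(env.job_done())"
```

```text
the job is handed in; nothing more can be done
None
```

The gate flap is pressed level and its bolt is slid home to the keeper's back wall; it stayed bolted down after I let go, the highest sideways force read at the wrist was about 8 N, nothing else appears to have moved in the last picture, and the job was handed in at about 15 s.

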